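# Knock a jammed tube out of a centrifuge adapter

### The job

A capped conical tube has jammed in the blue centrifuge adapter clamped on the knock-out stand. Take the red-handled knock-out rod, put it through the hole in the adapter's closed end and push the tube right out of the mouth, so that it lies in the white catch channel; then draw the rod out and lay it back in its V-rest the way it lay before. The outside of the tube may be contaminated, so do not touch it with the gripper, and leave the things round the work where they stand.

Things in the scene. Friction and masses are not known exactly. Their poses are not given: they have to be found in the camera images.
- rod_grip (a point): Knock-out rod, 150 g: red round handle 80 mm long, 22 mm thick; in front a guard disc (32 mm wide, 6 mm thick), then a steel shaft 12 mm thick, 97 mm long; behind, a stub 12 mm thick, 35 mm long. Point: on the axis, half-way along the handle, where to grasp; balance lies 20 mm in front. x axis runs along the rod to its tip (roll means nothing). In the rest the axis is level, 56 mm above the desk.
- rod_tip (a point): Centre of the flat end of the rod's shaft, 143 mm in front of the handle's middle along the rod's x axis.
- rest: The rod's rest, fixed: dark foot 185 x 58 x 8 mm, two grey V posts 10 mm thick, open upwards, 42 mm wide at the top (69 mm high). Origin on the underside, below the middle of the rod's handle; x points the way of the rod's tip. The post at x = -58 mm carries the stub, that at x = +92 mm the shaft; the handle is free between them; the rod may lie up to 12 mm off along its axis.
- rest_seat (a point): The point where the middle of the rod's handle belongs when the rod lies in the rest: 56 mm above the rest's origin; x points the way the rod's tip belongs.
- stand: Knock-out stand, fixed: aluminium plate 270 x 86 x 12 mm (x = -113 to 157 mm) with a blue adapter lying on its side in two grey clamps (75 mm wide, 89 mm high) and a white channel. Origin on the underside; x is the push direction, z up. The bore axis is level along x at y = 0, z = 62 mm. The adapter reaches from x = -100 mm (closed end, 42 mm wide, with the hole) to x = -15 mm (mouth).
- stand_hole (a point): Centre of the knock-out hole, in the outer face of the adapter's closed end; x points into the hole (push direction), z up. The hole is 17.5 mm wide and 12 mm deep; behind it the bore is 20 mm wide. When the rod's guard disc meets the closed end, the rod's tip stands 12 mm out of the mouth.
- stand_mouth (a point): Centre of the adapter's mouth, on the bore axis, 85 mm from the closed end's outer face; x is the push direction. In the last 14 mm before the mouth four sprung rubber pads squeeze the tube: pushing it takes about 6 to 12 N along the axis until its cone leaves the pads.
- stand_channel (a point): Middle of the floor of the white catch channel in front of the mouth: 38 mm wide inside and 163 mm long, open at the end towards the mouth, floor 13 mm below the bore axis (8.5 mm in the first 25 mm), walls 22 mm high, closed at the far end.
- tube_tip (a point): Tip of the jammed conical tube, inside the adapter, on the tube's axis; at the start 16 to 24 mm in from the outer face of the closed end.
- tube_mid (a point): Middle of the jammed tube on its axis: a white conical tube 117 mm long, 17 mm in diameter, the last 25 mm a cone, with an orange cap 22 mm in diameter and 14 mm long that sticks out of the mouth over the channel. Its y axis points from the cap to the tip.
- timer: Bystander: white bench timer with three keys, 68 x 64 x 19 mm; origin under its middle.
- ethanol_bottle: Bystander: white bottle with red cap, 52 mm wide, 124 mm high; origin under its middle.
- notebook: Bystander: grey lab notebook lying flat, 210 x 148 x 12 mm; origin under its middle.
There are look-alikes about, which are no part of the job. What is shaped like the part that bears tube_tip but brown is not meant.

How it is judged:
On the way, in this order (a step that is already met when the one before it is completed fails the run):
1. the rod, through the knock-out hole, presses on the tube (x of rod_tip in the frame of stand between -0.096 and -0.02 m and y of rod_tip in the frame of stand between -0.011 and 0.011 m and z of rod_tip in the frame of stand between 0.051 and 0.073 m and contact force between rod and stuck_tube above 1 N), for 0.05 s.
2. the rod has pushed the tube out of the mouth (x of tube_tip in the frame of stand above -0.015 m and x of rod_tip in the frame of stand between -0.06 and 0.03 m and y of rod_tip in the frame of stand between -0.011 and 0.011 m), for 0.1 s.
At the end, for the whole second after the job is handed in: The tube lies still in the channel, its tip past the adapter's mouth; the rod lies still in its rest, handle middle within 15 mm of its place, axis within 0.08 rad of the rest's; timer, red-capped bottle and notebook are within 30 mm of where they stood (x of tube_tip in the frame of stand above -0.015 m and x of tube_mid in the frame of stand below 0.15 m and y of tube_mid in the frame of stand between -0.02 and 0.02 m and z of tube_mid in the frame of stand between 0.045 and 0.075 m and linear speed of each of stuck_tube, rod below 0.02 m/s and distance between rod_grip and rest_seat below 0.015 m and angle between the x axis of rod_grip and the x axis of rest_seat, either way round below 0.08 rad and distance of each of timer, ethanol_bottle, notebook from where it was at the start of the episode below 0.03 m); the robot touches nothing.
It fails at once if the gripper touches the jammed tube (contact force between the fingers and stuck_tube above 0.5 N).
It fails at once if the timer is knocked about (distance of timer from where it was at the start of the episode above 0.03 m).
It fails at once if the red-capped bottle is knocked about (distance of ethanol_bottle from where it was at the start of the episode above 0.03 m).
It fails at once if the notebook is knocked about (distance of notebook from where it was at the start of the episode above 0.03 m).
It also fails if it takes over 48 s, if anything falls off the work surface, if the arm or the gripper's body presses on something with over 40 N, if the wrist force passes 120 N, or if a joint passes its speed limit or range.

### The arm

A 7-joint arm with a two-finger parallel gripper is mounted at the origin on a cart in front of the work surface, level with it; the furniture and walls round the work are solid. World frame = base frame: x ahead of the robot, y to its left, z up, the work surface at z = 0. Lengths are in m, angles in rad, forces in N, time in s.
With the tool pointing down it reaches from about 0.4 to 0.85 m from the base axis. Payload 10.4 kg.
Tool frame: the origin (TCP) lies at the very end of the fingers, on their centre line; the grasp point (between the pads) lies 19 mm behind it; z points along the fingers, y is the direction in which the jaws open and shut (so a half turn about z gives the same grasp; the last joint's range is limited). The gripper opens to 87 mm and grips with 3 to 60 N. Pads are 19 mm wide; open, the fingers measure 117 mm over their backs; the gripper's body (75 mm by 190 mm) begins 51 mm behind the grasp point.
Start: joints at [1.106, 0.332, -0.065, 1.46, 0.022, 1.35, -0.088], TCP at [0.267, -0.565, 0.223] pointing down, gripper open.
Joint ranges: [-2.6, 2.6], [-0.5, 2.12], [-1.47, 1.34], [0.16, 2.42], [-1.27, 4.41], [0.06, 2.06], [-2.6, 2.6]. Speed limits (rad/s): [2.22, 2.22, 2.79, 2.79, 3.14, 3.14, 3.14].

### API

Orientations are given as a unit quaternion [x, y, z, w].
In Python, from bench import read_state, imaging, r gives the robot as it stands. The module is installed in compiled form; this text tells all that it offers.
- The arm moves only by the tool move_arm, never from a script. Its argument "series" is a list of rows, each a list of 4 numbers: the shift along the tool's x, y, z in m, then the turn about the tool's z in rad. In form: [[x, y, z, roll], ...]. A call has 1 to 20 rows; each row is the pose to reach, as a shift and turn from the pose commanded when the call began, along the tool's axes at that moment; what a row does not reach only later rows make up. A row lasts 1/10 s, in which the tool goes at most 50 mm and 8.59 degrees, less where a joint would pass 70% of its speed; a pose out of reach is approached as far as the arm can. A call with a gripper value outside its range is refused whole. "claw" is the gripper's target within -1 to 1 (fully open at 1, half-way at 0, shut at -1), set as the call begins (left out, the last holds). The fingers move at their own pace and stop on an object; "newtons" is the grip in N (left out, the last holds). Time passes only in rows, so rows that repeat a pose let the fingers close. It gives the time, the measured TCP pose, the force and the opening at its end, in the units of the state.
- read_state(): the state, without advancing time (a new reading comes with each control period).
- imaging.camera(name): name is "scene" or "top" or "wrist"; returns (picture, depth): 400x640x3 uint8, red, green, blue; 400x640 float32, m along the optical axis (not along the pixel's ray), 0 where there is no reading.
- imaging.get_calibration(name): a dict with "camera_matrix" (3x3 intrinsics, pixels), "k1" (the pictures are not rectified: a ray, as slopes to the right and down, at radius r is drawn at 1 + k1 r^2 times it, then the intrinsics apply), "R" (3x3) and "t" (3): a world point X has camera coordinates R X + t. Camera axes: x right, y down, z forward; pixel columns grow to the right and rows downward; lengths in m; the calibration is good to about 2 mm. A picture is of the moment at which its call begins: read the wrist's pose just before it. get_calibration takes no time and is no camera call; for the wrist camera it gives the pose at the moment of the call.
- r.close_job(): hands the job in, once; it reports no verdict.
The state is a dict: "time": time; "joint_positions": joint angles; "joint_vel": joint speeds; "joint_torque": joint torques, N m; "ee_pos": TCP position; "eef_rot": TCP orientation; "ft_force": force on the tool from outside, world axes, zero at the start; "torque": the same for the moment, N m; "width": finger opening in m.
Only numpy, scipy, OpenCV 4.12 (cv2) and the standard library are available. Lean on these libraries where they do the work, as an engineer would, in place of code of your own. Each camera call takes 0.05 s, during which the arm holds its last target.

## Working session

There is one attempt and no reset: what is moved stays moved. The work goes in short steps, Python scripts to look and compute and a tool call to move; the robot and the scene stay as the last step left them, time stands still between calls to the robot, and variables do not carry over. Pictures are saved under pics/ and viewed, and the job is handed in when it is done.

Besides the shell and the picture viewer there is one more tool, called after "Request:" as name([rows], argument=value, ...), one row to a line, values as JSON. move_arm: Moves the arm, as the interface text tells. Its arguments: {"type":"object","properties":{"series":{"type":"array","items":{"type":"array","items":{"type":"number"}}},"claw":{"type":"number"},"newtons":{"type":"number"}},"required":["series"]}

```bash
ls; mkdir -p pics; cat > h.py <<'E'
import numpy as np, cv2
from bench import read_state, imaging, r
from scipy.spatial.transform import Rotation as Rot
def save(img,n): cv2.imwrite('pics/'+n+'.png',cv2.cvtColor(img,cv2.COLOR_RGB2BGR))
def crop(img,n,u0,v0,u1,v1,f):
    save(cv2.resize(img[v0:v1,u0:u1],None,fx=f,fy=f,interpolation=cv2.INTER_CUBIC),n)
def ray(c,u,v):
    K=np.array(c['camera_matrix']);k=c['k1'];R=np.array(c['R']);t=np.array(c['t'])
    d=np.array([(u-K[0,2])/K[0,0],(v-K[1,2])/K[1,1]]);s=d.copy()
    for _ in range(20): s=d/(1+k*(s@s))
    return -R.T@t, R.T@np.array([s[0],s[1],1])
def onz(c,u,v,z):
    o,d=ray(c,u,v); return o+d*(z-o[2])/d[2]
def bydepth(c,u,v,z):
    o,d=ray(c,u,v); return o+d*z
def tri(obs):
    A=np.zeros((3,3));b=np.zeros(3)
    for c,u,v in obs:
        o,d=ray(c,u,v);d=d/np.linalg.norm(d);P=np.eye(3)-np.outer(d,d);A+=P;b+=P@o
    x=np.linalg.solve(A,b)
    e=[np.linalg.norm((np.eye(3)-np.outer(d/np.linalg.norm(d),d/np.linalg.norm(d)))@(x-o)) for o,d in [ray(*q) for q in obs]]
    return x,e
def proj(c,X):
    K=np.array(c['camera_matrix']);p=np.array(c['R'])@np.array(X)+np.array(c['t']);s=p[:2]/p[2];s=s*(1+c['k1']*(s@s))
    return K[0,0]*s[0]+K[0,2],K[1,1]*s[1]+K[1,2]
E
python3 - <<'E'
from h import *
import pickle
print(read_state())
D={}
for n in ['scene','top','wrist']:
    c=imaging.get_calibration(n); p,d=imaging.camera(n); save(p,n+'0'); D[n]=(c,p,d)
    print(n,-np.array(c['R']).T@c['t'],c['camera_matrix'],c['k1'])
pickle.dump(D,open('d0.pkl','wb'))
E
```

```text
pics
{'time': 0.0, 'joint_positions': array([ 1.10643817,  0.33288867, -0.06471182,  1.46094149,  0.02158588,
        1.34991613, -0.08848259]), 'joint_vel': array([-0.00032703,  0.00122639,  0.00040012, -0.00018271, -0.00092101,
       -0.00067574, -0.00037875]), 'joint_torque': array([-1.17687858e-03, -6.23252106e+01,  2.38607847e-02, -3.89903247e+01,
       -6.15055952e-02,  3.95669206e-02,  1.21986595e-04]), 'ee_pos': array([ 0.2670417 , -0.56464107,  0.22174341]), 'eef_rot': array([ 9.75699880e-01,  2.19110045e-01, -1.84345278e-04, -7.05667173e-04]), 'ft_force': array([-0.50693134, -0.37322195, -0.81491281]), 'torque': array([ 0.00921458, -0.00385904, -0.0025598 ]), 'width': 0.08681794214748681}
scene [0.03291387 0.84794836 1.04744292] [[492.48580747   0.         318.43102873]
 [  0.         492.48580747 209.69142998]
 [  0.           0.           1.        ]] -0.15819220698409212
top [ 0.44967635 -0.03955374  1.09281048] [[387.45787253   0.         311.51213811]
 [  0.         387.45787253 201.68344357]
 [  0.           0.           1.        ]] 0.030802302755715136
wrist [ 0.33862997 -0.53231953  0.38336616] [[359.53939447   0.         322.18800361]
 [  0.         359.53939447 197.63743652]
 [  0.           0.           1.        ]] -0.047852668022150005
```

View pics/scene0.png

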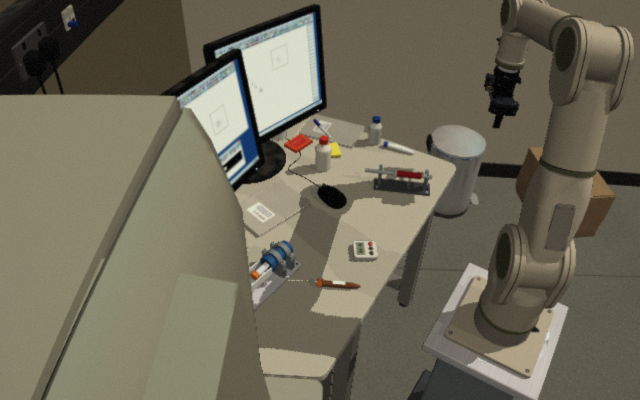

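View pics/top0.png

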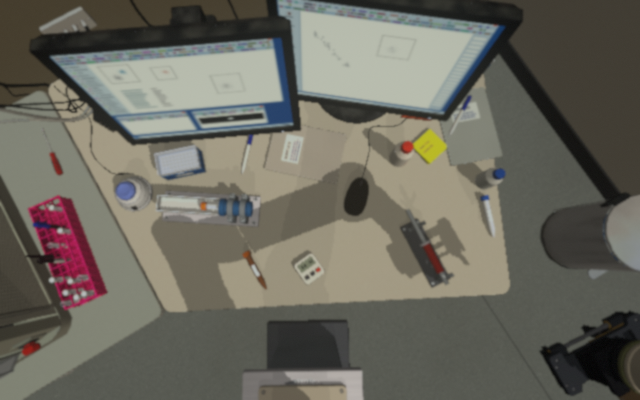

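View pics/wrist0.png

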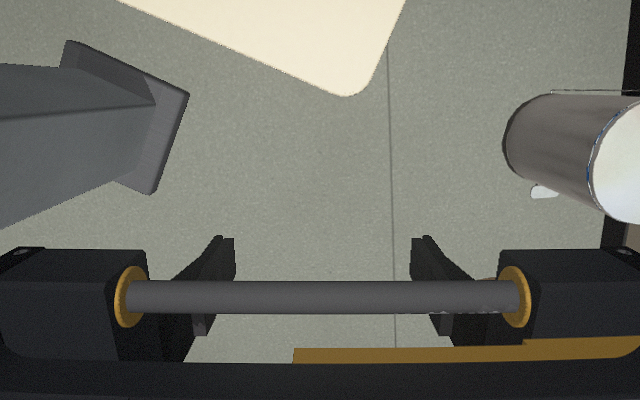

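Top picture: the rod with red handle lies in its rest around (428,252). The stand with blue adapter is around (215,208), with its mouth and orange cap to the left. The timer is at (308,268), the red-capped bottle at (403,150) and the notebook at (300,148). The brown screwdriver at (255,268) is a look-alike. I'll enlarge.

```bash
python3 - <<'E'
from h import *
import pickle
D=pickle.load(open('d0.pkl','rb'))
crop(D['top'][1],'t_rod',380,170,480,300,5 and 4.5)
crop(D['top'][1],'t_st',140,170,280,300,4.5)
crop(D['scene'][1],'s_rod',350,150,450,210,7)
crop(D['scene'][1],'s_st',240,230,370,310,6)
E
```

```text
(no output)
```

View pics/t_rod.png

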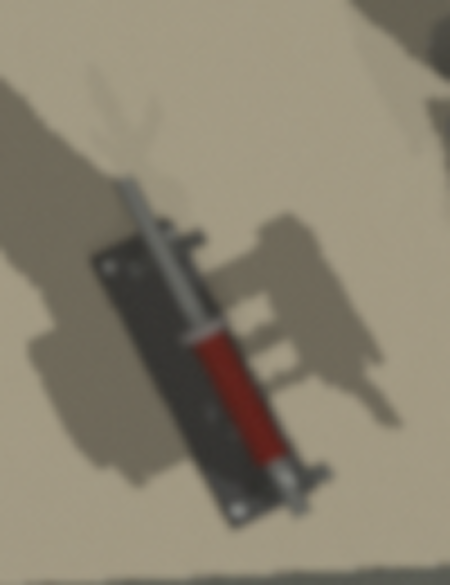

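View pics/t_st.png

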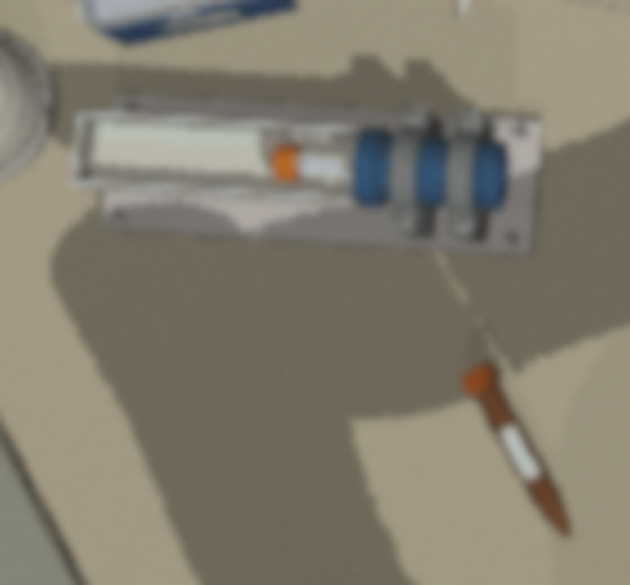

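View pics/s_rod.png

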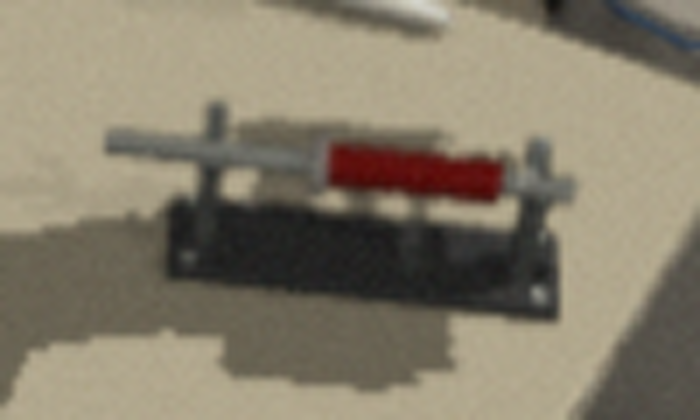

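View pics/s_st.png

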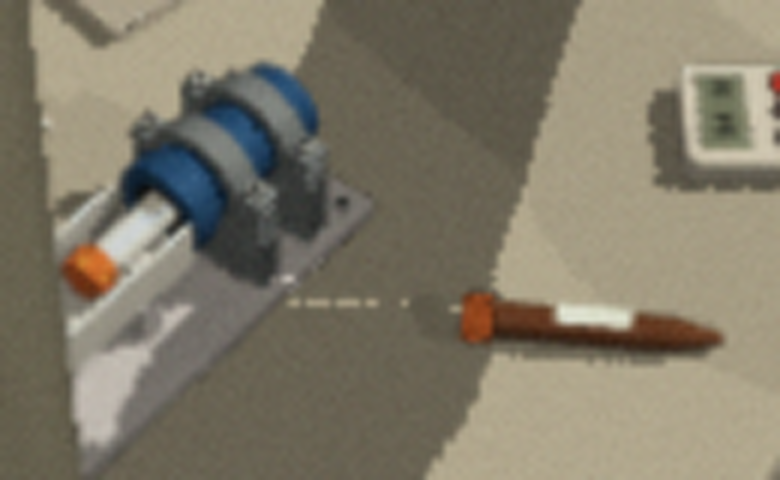

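The enlarged crops show the rod with its guard disc at top (425.3,243.3), handle rear at (440,272.7) and tip at (407.8,210.4). The stand's closed end is at (252,209.6) and its mouth at (220,207). The brown object at (255,268) is the look-alike tube, which I'll leave alone. Next I'll triangulate.

```bash
python3 - <<'E'
from h import *
import pickle
D=pickle.load(open('d0.pkl','rb'))
T=D['top'][0];S=D['scene'][0]
t=lambda x,y,o:(o[0]+(x+.5)/4.5-.5,o[1]+(y+.5)/4.5-.5)
s=lambda x,y,o,f:(o[0]+(x+.5)/f-.5,o[1]+(y+.5)/f-.5)
ro=(380,170);so=(140,170)
P={}
for n,a,b in [('guardfront',(201,323),(313,163)),('handle_rear',(270,462),(502,180)),('tip',(123,182),(108,141)),('stubend',(298,510),(573,187))]:
    x,e=tri([(T,*t(*a,ro)),(S,*s(*b,(350,150),7))]);P[n]=x;print(n,x.round(4),np.round(e,4))
    print('   onz.056',onz(T,*t(*a,ro),.056).round(4), onz(S,*s(*b,(350,150),7),.056).round(4))
print('axis',P['tip']-P['handle_rear'],np.linalg.norm(P['tip']-P['handle_rear']))
for n,a,z in [('p1',(540,118),.012),('p2',(532,252),.012),('p3',(105,222),.012),('p4',(115,98),.012),('closed',(505,178),.062),('mouth',(360,168),.062)]:
    print(n,onz(T,*t(*a,so),z).round(4))
for n,b,z in [('plate right corner',(372,205),.012),('plate left low',(90,472),.012)]:
    print(n,onz(S,*s(*b,(240,230),6),z).round(4))
for n,p in [('timer',(308,268)),('bottle',(403,147)),('bottle2',(125,190))]: print(n,onz(T,*p,0.05).round(3))
d=D['top'][2]
for u,v in [(240,208),(230,207),(425,243),(433,258),(300,250),(120,120),(90,60),(270,60),(300,120),(60,250)]:
    print(u,v,bydepth(T,u,v,d[v,u]).round(3))
E
```

```text
guardfront [ 0.4839 -0.3292  0.0596] [0.0014 0.0014]
   onz.056 [ 0.4853 -0.3295  0.056 ] [ 0.4843 -0.3342  0.056 ]
handle_rear [ 0.4037 -0.3623  0.0646] [0.0012 0.0012]
   onz.056 [ 0.4044 -0.3645  0.056 ] [ 0.406  -0.3737  0.056 ]
tip [ 0.5682 -0.2873  0.0616] [0.0008 0.0008]
   onz.056 [ 0.5696 -0.2882  0.056 ] [ 0.5705 -0.294   0.056 ]
stubend [ 0.3755 -0.3773  0.0637] [0.0021 0.0021]
   onz.056 [ 0.3769 -0.3788  0.056 ] [ 0.3764 -0.3882  0.056 ]
axis [ 0.16449786  0.07509259 -0.00307557] 0.18085326269709018
p1 [0.6224 0.1141 0.012 ]
p2 [0.5383 0.1189 0.012 ]
p3 [0.5618 0.384  0.012 ]
p4 [0.6399 0.3807 0.012 ]
closed [0.5786 0.1278 0.062 ]
mouth [0.5862 0.2142 0.062 ]
plate right corner [0.5364 0.1189 0.012 ]
plate left low [0.551  0.3092 0.012 ]
timer [ 0.42 -0.02  0.05]
bottle [ 0.746 -0.288  0.05 ]
bottle2 [0.639 0.475 0.05 ]
240 208 [0.579 0.154 0.089]
230 207 [0.582 0.181 0.087]
425 243 [ 0.481 -0.327  0.072]
433 258 [ 0.442 -0.347  0.066]
300 250 [0.469 0.002 0.003]
120 120 [0.748 0.373 0.291]
90 60 [0.781 0.329 0.482]
270 60 [0.797 0.034 0.445]
300 120 [ 0.762 -0.01   0.233]
60 250 [0.482 0.667 0.003]
```

```bash
cat >> h.py <<'E'
def tool():
    s=read_state(); return np.array(s['ee_pos']),Rot.from_quat(s['eef_rot']).as_matrix(),s
def yawx(R): return np.degrees(np.arctan2(R[1,0],R[0,0]))
def go(P,yaw=None):
    p,R,s=tool(); d=R.T@(np.array(P)-p); out=d.round(4).tolist()
    if yaw is not None:
        out.append(round(float(np.radians(-((yaw-yawx(R)+180)%360-180))),4))
    return out
E
python3 - <<'E'
from h import *
p,R,s=tool(); print(yawx(R),R.round(3))
c=imaging.get_calibration('wrist');C=-np.array(c['R']).T@c['t']
print('cam in tool',R.T@(C-p), (R.T@np.array(c['R']).T).round(3))
print(go([.40,-.37,.25],24.5),go([.444,-.346,.23],24.5))
E
```

```text
25.31366151621315 [[ 0.904  0.428 -0.001]
 [ 0.428 -0.904  0.001]
 [-0.    -0.001 -1.   ]]
cam in tool [ 0.07850808  0.00114    -0.16157658] [[ 0.    -0.959 -0.284]
 [ 1.     0.001 -0.001]
 [ 0.001 -0.284  0.959]]
[0.2034, -0.1192, -0.028, 0.0142] [0.2534, -0.1221, -0.008, 0.0142]
```

Request:
move_arm([
  [0.03, -0.018, -0.004, 0],
  [0.06, -0.036, -0.008, 0.005],
  [0.09, -0.054, -0.012, 0.01],
  [0.12, -0.072, -0.016, 0.014],
  [0.15, -0.09, -0.02, 0.014],
  [0.18, -0.106, -0.024, 0.014],
  [0.2034, -0.119, -0.028, 0.014],
  [0.2034, -0.119, -0.028, 0.014],
  [0.2034, -0.119, -0.028, 0.014],
], claw=1, newtons=55)

```text
time: 1.05
ee_pos: [0.4003, -0.3703, 0.2505]
eef_rot: [0.977, 0.213, -0.0, 0.0]
ft_force: [-0.7, -0.5, 0.8]
width: 0.0868
```

```bash
python3 - <<'E'
from h import *
import pickle
p,R,s=tool();c=imaging.get_calibration('wrist');pic,d=imaging.camera('wrist')
pickle.dump((c,pic,d,p,R),open('w1.pkl','wb'));save(pic,'w1');print(p,yawx(R),s['ft_force'],s['time'])
E
```

```text
[ 0.40029135 -0.37025817  0.25047015] 24.57352178866873 [-0.73937508 -0.48038806  0.77680425] 1.05
```

View pics/w1.png

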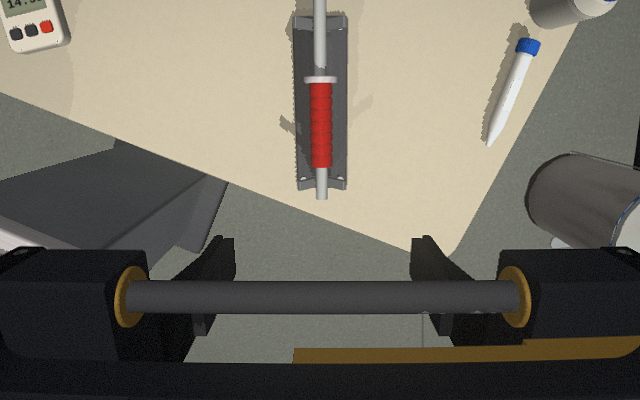

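Wrist view: the red handle runs from (321,168) to the guard at (320,81), almost straight ahead of the tool. I'll take a second wrist view from closer.

```bash
python3 - <<'E'
from h import *
import pickle
c,pic,d,p,R=pickle.load(open('w1.pkl','rb'))
for n,u,v in [('hrear',321,168),('gmid',320,80),('stub end',321.5,199)]:
    print(n,onz(c,u,v,.056).round(4))
crop(pic,'w1c',260,0,380,210,2.8)
print(go([.435,-.350,.16],24.5))
E
```

```text
hrear [ 0.404  -0.3681  0.056 ]
gmid [ 0.4808 -0.3319  0.056 ]
stub end [ 0.3745 -0.3821  0.056 ]
[0.041, -0.0045, 0.0903, -0.0005]
```

View pics/w1c.png

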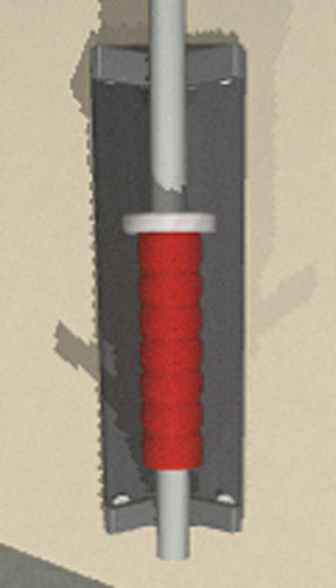

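Request:
move_arm([
  [0.013, 0, 0.03, 0],
  [0.026, 0, 0.06, 0],
  [0.04, -0.001, 0.09, 0],
  [0.04, -0.001, 0.09, 0],
  [0.04, -0.001, 0.09, 0],
])

```text
time: 1.6
ee_pos: [0.4353, -0.3539, 0.1608]
eef_rot: [0.977, 0.212, -0.0, -0.0]
ft_force: [0.1, -0.1, 0.9]
width: 0.0871
```

```bash
python3 - <<'E'
from h import *
import pickle
p,R,s=tool();c=imaging.get_calibration('wrist');pic,d=imaging.camera('wrist')
pickle.dump((c,pic,d,p,R),open('w2.pkl','wb'));save(pic,'w2');print(p,yawx(R),s['ft_force'],s['time'])
crop(pic,'w2c',260,0,380,200,3)
E
```

```text
[ 0.43528504 -0.35391059  0.16082776] 24.448378376980852 [ 0.07266308 -0.07309649  0.90222523] 1.6
```

View pics/w2.png

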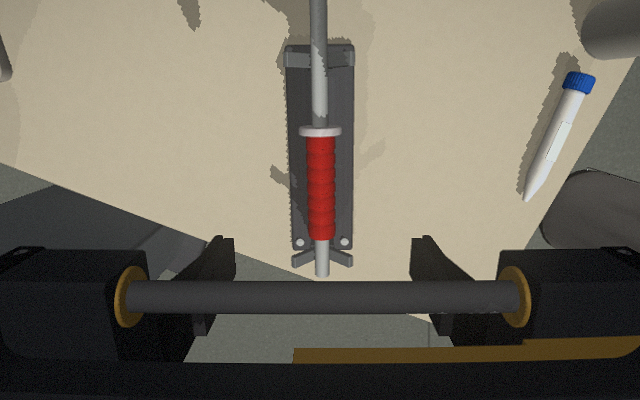

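View pics/w2c.png

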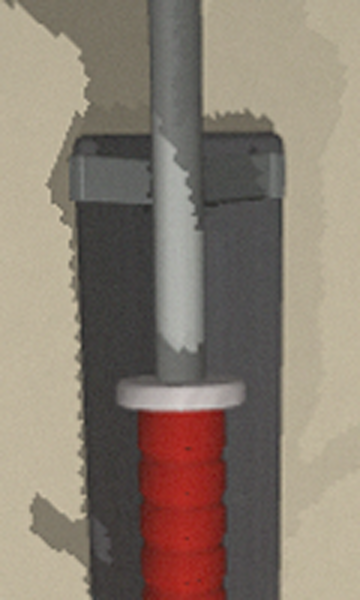

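The closer view shows the handle rear at (321,240) and the guard's rear edge at (320.3,136), with the rod straight in the rest.

```bash
python3 - <<'E'
from h import *
import pickle
a=pickle.load(open('w1.pkl','rb'));b=pickle.load(open('w2.pkl','rb'))
for n,p,q in [('hrear',(321.1,166.7),(321.2,240)),('guardrear',(320.3,81.8),(320.1,135.8))]:
    x,e=tri([(a[0],*p),(b[0],*q)]);print(n,x.round(4),np.round(e,4),onz(a[0],*p,.06).round(4),onz(b[0],*q,.06).round(4))
# axis via edges in view2 : depth top of handle
c,pic,d,p,R=b
for u,v in [(320,160),(321,190),(321,220),(319,100),(318,60)]: print(u,v,bydepth(c,u,v,d[v,u]).round(4))
hsv=cv2.cvtColor(pic,cv2.COLOR_RGB2HSV);m=((hsv[...,0]<10)|(hsv[...,0]>170))&(hsv[...,1]>150)&(hsv[...,2]>60)
P=[]
for v in range(142,236,6):
    u=np.where(m[v,280:360])[0]+280; P.append((v,u.min(),u.max()))
print(P[::3])
X=np.array([onz(c,(q[1]+q[2])/2,q[0],.056) for q in P]);f=np.polyfit(X[:,0],X[:,1],1);print('yaw handle',np.degrees(np.arctan(f[0])),'y at x=.4425',np.polyval(f,.4425))
E
```

```text
hrear [ 0.4076 -0.3666  0.0684] [0. 0.] [ 0.406  -0.3673  0.06  ] [ 0.4043 -0.368   0.06  ]
guardrear [ 0.4792 -0.3331  0.0686] [0.0001 0.0001] [ 0.4793 -0.3329  0.06  ] [ 0.4783 -0.3335  0.06  ]
320 160 [ 0.4631 -0.3404  0.066 ]
321 190 [ 0.4431 -0.3502  0.0667]
321 220 [ 0.4219 -0.3599  0.0671]
319 100 [ 0.5009 -0.3224  0.0611]
318 60 [ 0.5247 -0.3109  0.0638]
[(142, np.int64(306), np.int64(334)), (160, np.int64(307), np.int64(334)), (178, np.int64(307), np.int64(333)), (196, np.int64(308), np.int64(333)), (214, np.int64(308), np.int64(334)), (232, np.int64(309), np.int64(334))]
yaw handle 25.258511771116815 y at x=.4425 -0.3501458044203265
```

```bash
python3 - <<'E'
from h import *
print(go([.442,-.3502,.037],25.2))
E
```

```text
[0.0076, -0.0014, 0.1249, -0.0137]
```

Request:
move_arm([
  [0.0076, -0.0014, 0.03, -0.013],
  [0.0076, -0.0014, 0.06, -0.013],
  [0.0076, -0.0014, 0.09, -0.013],
  [0.0076, -0.0014, 0.11, -0.013],
  [0.0076, -0.0014, 0.124, -0.013],
  [0.0076, -0.0014, 0.124, -0.013],
  [0.0076, -0.0014, 0.124, -0.013],
])

```text
time: 2.35
ee_pos: [0.4431, -0.3495, 0.038]
eef_rot: [0.976, 0.218, 0.001, 0.001]
ft_force: [-0.2, 0.2, 0.7]
width: 0.0869
```

```bash
python3 - <<'E'
from h import *
print(go([.442,-.3502,.037],25.2),read_state()['ft_force'],read_state()['time'])
E
```

```text
[-0.0013, 0.0002, 0.001, 0.0003] [-0.24526572  0.1584945   0.74431255] 2.35
```

Request:
move_arm([
  [-0.001, 0, 0.001, 0],
  [-0.001, 0, 0.001, 0],
  [-0.001, 0, 0.001, 0],
  [-0.001, 0, 0.001, 0],
  [-0.001, 0, 0.001, 0],
  [-0.001, 0, 0.001, 0],
  [-0.001, 0, 0.001, 0],
  [-0.001, 0, 0.001, 0],
  [-0.001, 0, 0.001, 0],
  [-0.001, 0, 0.001, 0],
], claw=-1, newtons=55)

```text
time: 3.35
ee_pos: [0.4419, -0.3495, 0.0357]
eef_rot: [0.976, 0.219, 0.0, 0.0]
ft_force: [1.2, -2.8, -0.6]
width: 0.0206
```

```bash
python3 - <<'E'
from h import *
p,R,s=tool();print(p,yawx(R),s['ft_force'],s['torque'],s['width'],s['joint_positions'],s['time'])
E
```

```text
[ 0.44186169 -0.34945531  0.03574909] 25.243226722842657 [ 1.22970584 -2.84869264 -0.58387853] [-0.54549449 -0.31154032 -0.06218482] 0.020632540802270095 [ 0.78565405  0.38872892 -0.2343911   1.81174996  0.10865148  0.95253649
 -0.62508852] 3.35
```

The rod is gripped: the opening is 20.6 mm and the pose is recorded. Before swinging over I'll check clearance to the monitors.

```bash
python3 - <<'E'
from h import *
import pickle
D=pickle.load(open('d0.pkl','rb'));T,p,d=D['top']
V,U=np.mgrid[0:400:2,0:640:2]
X=np.array([bydepth(T,u,v,d[v,u]) if d[v,u]>0 else [9,9,9] for u,v in zip(U.ravel(),V.ravel())])
for y0 in np.arange(-.4,.6,.05):
    k=(X[:,1]>y0)&(X[:,1]<y0+.05)&(X[:,0]>.35)&(X[:,0]<.95)
    o=[]
    for a,b in [(.015,.06),(.06,.13),(.13,.6)]:
        m=k&(X[:,2]>a)&(X[:,2]<b); o.append((X[m,0].min().round(3),X[m,0].max().round(3)) if m.sum()>1 else None)
    print(round(y0,2),o)
E
```

```text
-0.4 [(np.float64(0.38), np.float64(0.839)), (np.float64(0.375), np.float64(0.457)), (np.float64(0.77), np.float64(0.843))]
-0.35 [(np.float64(0.416), np.float64(0.847)), (np.float64(0.421), np.float64(0.725)), (np.float64(0.77), np.float64(0.853))]
-0.3 [(np.float64(0.521), np.float64(0.847)), (np.float64(0.515), np.float64(0.748)), (np.float64(0.779), np.float64(0.852))]
-0.25 [(np.float64(0.843), np.float64(0.861)), None, (np.float64(0.787), np.float64(0.852))]
-0.2 [(np.float64(0.564), np.float64(0.873)), None, (np.float64(0.797), np.float64(0.852))]
-0.15 [(np.float64(0.564), np.float64(0.881)), None, (np.float64(0.807), np.float64(0.858))]
-0.1 [(np.float64(0.403), np.float64(0.889)), None, (np.float64(0.815), np.float64(0.865))]
-0.05 [(np.float64(0.382), np.float64(0.817)), None, (np.float64(0.753), np.float64(0.875))]
-0.0 [(np.float64(0.404), np.float64(0.8)), None, (np.float64(0.75), np.float64(0.877))]
0.05 [(np.float64(0.695), np.float64(0.777)), None, (np.float64(0.747), np.float64(0.833))]
0.1 [(np.float64(0.384), np.float64(0.796)), (np.float64(0.544), np.float64(0.61
[... 432 characters left out ...]
at64(0.557), np.float64(0.69)), (np.float64(0.573), np.float64(0.749)), (np.float64(0.727), np.float64(0.816))]
0.35 [(np.float64(0.558), np.float64(0.681)), (np.float64(0.579), np.float64(0.743)), (np.float64(0.724), np.float64(0.813))]
0.4 [(np.float64(0.598), np.float64(0.676)), (np.float64(0.62), np.float64(0.646)), (np.float64(0.754), np.float64(0.796))]
0.45 [(np.float64(0.591), np.float64(0.679)), (np.float64(0.614), np.float64(0.658)), None]
0.5 [(np.float64(0.355), np.float64(0.823)), (np.float64(0.36), np.float64(0.842)), (np.float64(0.85), np.float64(0.85))]
0.55 [(np.float64(0.35), np.float64(0.878)), (np.float64(0.351), np.float64(0.853)), (np.float64(0.849), np.float64(0.853))]
```

Request:
move_arm([
  [0, 0, -0.01, 0],
  [0, 0, -0.025, 0],
  [0, 0, -0.045, 0],
  [0, 0, -0.07, 0],
  [0, 0, -0.1, 0],
  [0, 0, -0.125, 0],
  [0, 0, -0.135, 0],
  [0, 0, -0.135, 0],
  [0, 0, -0.135, 0],
])

```text
time: 4.25
ee_pos: [0.4412, -0.3486, 0.1697]
eef_rot: [0.976, 0.219, -0.0, -0.0]
ft_force: [1.2, -0.5, -1.9]
width: 0.0206
```

```bash
python3 - <<'E'
from h import *
import pickle
p,R,s=tool();c=imaging.get_calibration('wrist');pic,d=imaging.camera('wrist')
pickle.dump((c,pic,d,p,R),open('w3.pkl','wb'));save(pic,'w3');print(p,yawx(R),s['ft_force'],s['torque'],s['width'],s['time'])
print(go([.562,-.06,.18],85.6),go([.57,.08,.18],85.6))
E
```

```text
[ 0.441169   -0.34863342  0.1697008 ] 25.25562136664739 [ 1.15519293 -0.51487731 -1.88291238] [ 0.04612388  0.009983   -0.02284385] 0.02057457755063472 4.25
[0.2325, -0.2092, -0.0106, -1.0531] [0.2995, -0.3324, -0.0105, -1.0531]
```

View pics/w3.png

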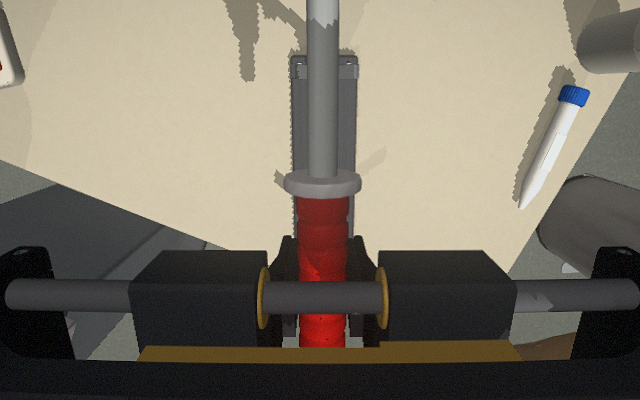

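The rod is held, in line with the tool. The monitor edge is at x≥0.73, which is clear. I'll swing over the stand at height.

Request:
move_arm([
  [0.018, -0.02, 0, -0.07],
  [0.038, -0.042, -0.003, -0.15],
  [0.058, -0.064, -0.006, -0.23],
  [0.078, -0.086, -0.01, -0.31],
  [0.098, -0.108, -0.01, -0.39],
  [0.118, -0.131, -0.01, -0.47],
  [0.138, -0.153, -0.01, -0.55],
  [0.158, -0.175, -0.01, -0.63],
  [0.178, -0.197, -0.01, -0.71],
  [0.198, -0.22, -0.01, -0.79],
  [0.218, -0.242, -0.01, -0.87],
  [0.238, -0.264, -0.01, -0.95],
  [0.258, -0.286, -0.01, -1.02],
  [0.278, -0.309, -0.01, -1.053],
  [0.29, -0.325, -0.01, -1.053],
  [0.2995, -0.332, -0.01, -1.053],
  [0.2995, -0.332, -0.01, -1.053],
  [0.2995, -0.332, -0.01, -1.053],
  [0.2995, -0.332, -0.01, -1.053],
])

```text
time: 6.2
ee_pos: [0.5708, 0.0776, 0.1804]
eef_rot: [0.734, 0.679, -0.0, 0.0]
ft_force: [-0.7, -0.2, -0.4]
width: 0.0204
```

```bash
python3 - <<'E'
from h import *
import pickle
p,R,s=tool();c=imaging.get_calibration('wrist');pic,d=imaging.camera('wrist')
pickle.dump((c,pic,d,p,R),open('w4.pkl','wb'));save(pic,'w4');print(p,yawx(R),s['ft_force'],s['torque'],s['width'],s['time'],s['joint_positions'])
E
```

```text
[0.57081344 0.07762861 0.18040849] 85.50360164604663 [-0.66618297 -0.22142107 -0.37699898] [-0.05228657 -0.12058238 -0.05266218] 0.020367052033062535 6.2 [ 0.3095693   0.31666936 -0.63226933  1.62443231  0.19498968  1.26473537
 -0.43658314]
```

View pics/w4.png

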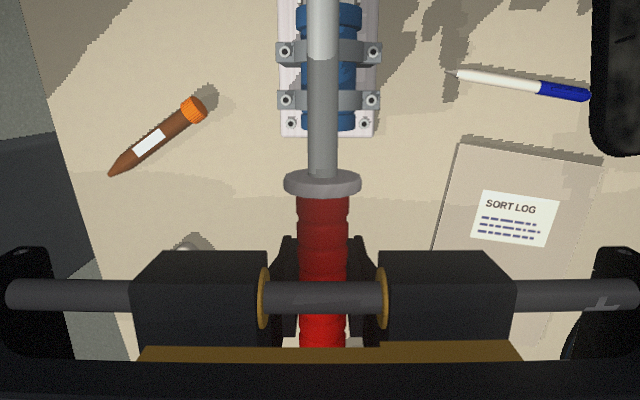

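Over the stand: the rod (u≈322) is roughly above the blue adapter, whose closed end is near v≈130. The clamp bolts are at (285,50), (373,50), (285,100) and (371,100). I'll enlarge.

```bash
python3 - <<'E'
from h import *
import pickle
c,pic,d,p,R=pickle.load(open('w4.pkl','rb'))
crop(pic,'w4c',265,0,390,150,4)
E
```

```text
(no output)
```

View pics/w4c.png

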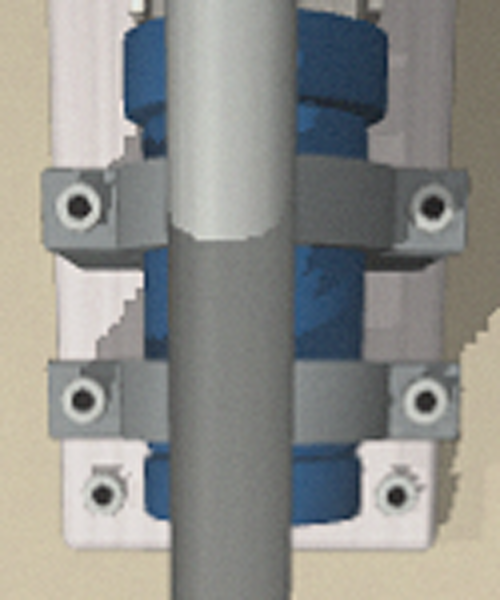

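Request:
move_arm([
  [0, 0.01, 0, 0],
  [0, 0.025, 0, 0],
  [0.005, 0.035, 0, 0],
  [0.01, 0.04, 0, 0],
  [0.01, 0.04, 0, 0],
  [0.01, 0.04, 0, 0],
])

```text
time: 6.85
ee_pos: [0.6112, 0.0865, 0.1804]
eef_rot: [0.734, 0.68, -0.0, -0.0]
ft_force: [0.2, 0.4, -1.0]
width: 0.0204
```

```bash
python3 - <<'E'
from h import *
import pickle
p,R,s=tool();c=imaging.get_calibration('wrist');pic,d=imaging.camera('wrist')
pickle.dump((c,pic,d,p,R),open('w5.pkl','wb'));save(pic,'w5');print(p,yawx(R),s['time'])
crop(pic,'w5c',290,0,460,180,3.3)
E
```

```text
[0.61121851 0.08650117 0.18039536] 85.63864673294019 6.85
```

View pics/w5.png

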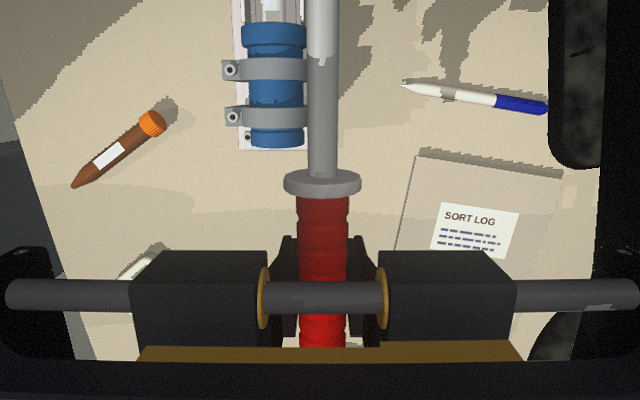

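```bash
python3 - <<'E'
from h import *
import pickle
c,pic,d,p,R=pickle.load(open('w4.pkl','rb'))
f=lambda x,y:(265+(x+.5)/4-.5,(y+.5)/4-.5)
zr=.056+p[2]-.0357
T=lambda X:(R.T@(X-p)).round(4)
print('rod',[T(onz(c,*f((a+b)/2,y),zr)) for a,b,y in [(172,293,400),(168,297,100),(174,292,560)]])
w3=pickle.load(open('w3.pkl','rb'))
print('adapter', [(onz(c,*f((a+b)/2,y),.062).round(4),T(onz(c,*f((a+b)/2,y),.062))) for a,b,y in [(145,361,488),(145,363,290),(126,387,80)]])
for z in (.02,):
  print('corner bolts',onz(c,*f(250,495),z).round(4))
print('plate end corners',onz(c,*f(65,547),.012).round(4),onz(c,*f(434,547),.012).round(4))
for u,v in [(310,125),(335,90),(312,118)]: print('depth',bydepth(c,u,v,d[v,u]).round(4))
for a in [(78,206),(432,207),(82,401),(426,402)]:
    u,v=f(*a); X=bydepth(c,u,v,d[int(v)+0,int(u)]); print('bolt',X.round(4))
crop(pickle.load(open('w5.pkl','rb'))[1],'w5c',215,0,345,160,4)
E
```

```text
rod [array([ 0.0746,  0.0011, -0.0204]), array([ 0.101 ,  0.0011, -0.0204]), array([ 0.0594,  0.0012, -0.0204])]
adapter [(array([0.5803, 0.1324, 0.062 ]), array([0.0555, 0.0052, 0.1184])), (array([0.5832, 0.1684, 0.062 ]), array([0.0916, 0.0052, 0.1183])), (array([0.5863, 0.2043, 0.062 ]), array([0.1276, 0.0055, 0.1183]))]
corner bolts [0.58   0.1276 0.02  ]
plate end corners [0.5371 0.1186 0.012 ] [0.621 0.112 0.012]
depth [0.5722 0.1431 0.2041]
depth [0.5826 0.155  0.2031]
depth [0.5732 0.1456 0.2041]
bolt [0.5532 0.1845 0.0726]
bolt [0.615  0.1793 0.0744]
bolt [0.5506 0.1512 0.0737]
bolt [0.6125 0.1463 0.0742]
```

View pics/w5c.png

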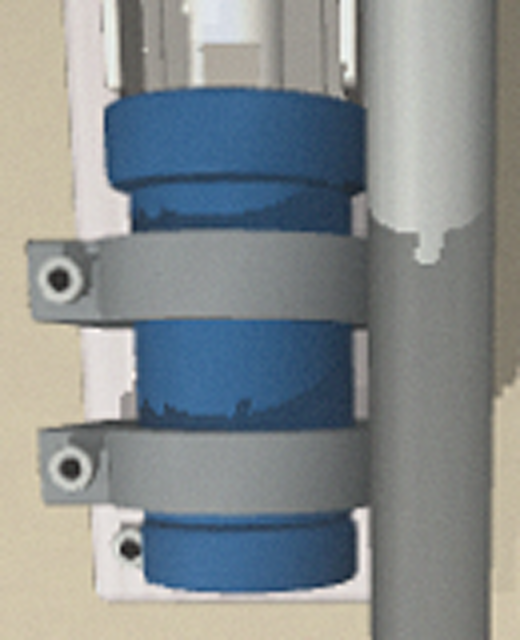

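```bash
python3 - <<'E'
from h import *
import pickle
c,pic,d,p,R=pickle.load(open('w5.pkl','rb'))
f=lambda x,y:(215+(x+.5)/4-.5,(y+.5)/4-.5)
T=lambda X:(R.T@(X-p)).round(4)
def axis(l,rr,y):
    # tangent planes: solve lateral pos from bearing in tool frame, cylinder at z .062
    o,a=ray(c,*f(l,y));_,b=ray(c,*f(rr,y)); a=a/np.linalg.norm(a);b=b/np.linalg.norm(b)
    m=a+b; return o+m*(.062-o[2])/m[2]
P=[]
for l,rr,y in [(145,356,560),(137,353,370),(106,367,130)]:
    X=axis(l,rr,y);P.append(X);print(X.round(4),T(X))
print('yaw',np.degrees(np.arctan2(*(P[2]-P[0])[1::-1])), yawx(R))
c4=pickle.load(open('w4.pkl','rb'))[0];
print('closed end top',onz(c,*f(250,590),.083).round(4),'side',onz(c,*f(145,578),.062).round(4),onz(c,*f(356,578),.062).round(4))
print('mouth',onz(c,*f(236,88),.083).round(4))
# rod pitch: top line depth
for n in ['w3','w4','w5']:
    c,pic,d,p,R=pickle.load(open(n+'.pkl','rb'))
    Q=[]
    for v in range(5,170,5):
        X=min((bydepth(c,u,v,d[v,u]) for u in range(312,332)),key=lambda X:-X[2]); Q.append(R.T@(X-p))
    Q=np.array(Q);k=(Q[:,0]>.05);fz=np.polyfit(Q[k,0],Q[k,2],1);print(n,'rod top tool z at x=0',fz[1],'slope',fz[0],Q[:,2].round(4)[::4])
E
```

```text
[0.5806 0.1307 0.062 ] [ 0.0417 -0.0339  0.1184]
[0.5834 0.1662 0.062 ] [ 0.0773 -0.0337  0.1184]
[0.5864 0.2081 0.062 ] [ 0.1194 -0.0339  0.1184]
yaw 85.68136329747223 85.63864673294019
closed end top [0.5826 0.1278 0.083 ] side [0.5595 0.1288 0.062 ] [0.6005 0.1256 0.062 ]
mouth [0.5892 0.2113 0.083 ]
w3 rod top tool z at x=0 -0.03270548079075593 slope 0.029816252953879494 [-0.0254 -0.0263 -0.0261 -0.0262 -0.0262 -0.0257 -0.0258 -0.0265 -0.0261]
w4 rod top tool z at x=0 -0.03983116553607281 slope 0.06944222405452487 [-0.0264 -0.0262 -0.0259 -0.0259 -0.0268 -0.0262 -0.0262 -0.026  -0.0258]
w5 rod top tool z at x=0 -0.026318168739979313 slope 0.0014173053036258243 [-0.0255 -0.0255 -0.0263 -0.0274 -0.0264 -0.0261 -0.0257 -0.0264 -0.027 ]
```

The two views agree: the axis passes through (0.5804, 0.1315) at yaw ≈85.5°, and the closed end is at y≈0.1275. The rod sits 1.1 mm off the tool centre line, with no pitch.

```bash
python3 - <<'E'
from h import *
import pickle
c,pic,d,p,R=pickle.load(open('w5.pkl','rb'))
for u0,v0 in [(277,143),(276,92),(273,35)]:
    z=[bydepth(c,u,v,d[v,u])[2] for u in range(u0-4,u0+5) for v in range(v0-2,v0+3)]; print('adapter top z',np.percentile(z,[50,90]).round(4))
z=[(R.T@(bydepth(c,u,v,d[v,u])-p))[2] for u in range(320,325) for v in range(20,150)]; print('rod top tool z',np.median(z))
print(go([.5655,-.0449,.18],85.5),go([.5655,-.0449,.0417],85.5))
E
```

```text
adapter top z [0.0816 0.0828]
adapter top z [0.0815 0.0823]
adapter top z [0.0849 0.0857]
rod top tool z -0.02514702677658641
[-0.1342, -0.0355, 0.0005, 0.002] [-0.1342, -0.0355, 0.1388, 0.002]
```

Request:
move_arm([
  [-0.02, -0.005, 0, 0],
  [-0.045, -0.012, 0, 0],
  [-0.075, -0.02, 0, 0],
  [-0.1, -0.027, 0, 0.002],
  [-0.125, -0.033, 0, 0.002],
  [-0.1342, -0.0355, 0.0, 0.002],
  [-0.1342, -0.0355, 0.02, 0.002],
  [-0.1342, -0.0355, 0.05, 0.002],
  [-0.1342, -0.0355, 0.08, 0.002],
  [-0.1342, -0.0355, 0.11, 0.002],
  [-0.1342, -0.0355, 0.13, 0.002],
  [-0.1342, -0.0355, 0.138, 0.002],
  [-0.1342, -0.0355, 0.138, 0.002],
  [-0.1342, -0.0355, 0.138, 0.002],
])

```text
time: 8.3
ee_pos: [0.5666, -0.0447, 0.0437]
eef_rot: [0.734, 0.679, 0.001, 0.001]
ft_force: [0.6, 0.0, -2.0]
width: 0.0204
```

```bash
python3 - <<'E'
from h import *
import pickle
p,R,s=tool();E={}
for n in ['top','scene']:
    c=imaging.get_calibration(n);pic,d=imaging.camera(n);E[n]=(c,pic,d)
pickle.dump((E,p,R),open('e1.pkl','wb'))
print(p,yawx(R),s['ft_force'],s['time'],s['width'],go([.5655,-.0449,.0422],85.5))
crop(E['top'][1],'e1t',205,170,345,250,5.5)
crop(E['scene'][1],'e1s',240,200,360,300,6)
E
```

```text
[ 0.56658445 -0.04473201  0.04369453] 85.49013383822066 [ 0.56006391  0.00878253 -2.00616684] 8.3 0.020369135118546912 [-0.0, -0.0013, 0.0018, -0.0004]
```

View pics/e1t.png

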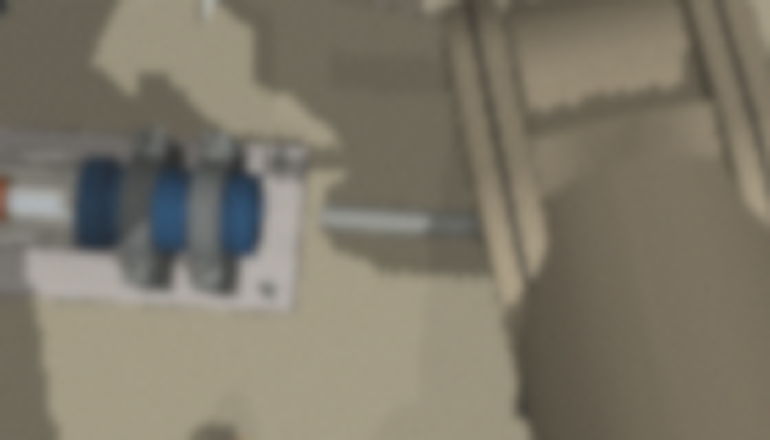

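View pics/e1s.png

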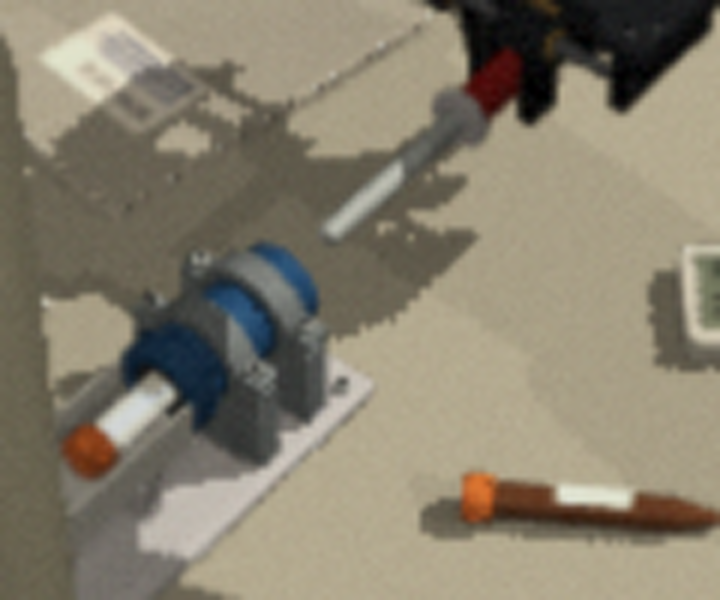

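The top view has the rod tip at crop (325,219) against the extended adapter axis at (325,220.6), so they agree within about 0.7 mm. I'll correct the small residual and start into the hole slowly.

Request:
move_arm([
  [0, -0.001, 0.001, 0],
  [0.004, -0.0013, 0.0018, 0],
  [0.01, -0.0013, 0.0018, 0],
  [0.016, -0.0013, 0.0018, 0],
  [0.022, -0.0013, 0.0018, 0],
  [0.025, -0.0013, 0.0018, 0],
  [0.025, -0.0013, 0.0018, 0],
  [0.025, -0.0013, 0.0018, 0],
])

```text
time: 9.2
ee_pos: [0.5665, -0.0202, 0.0407]
eef_rot: [0.734, 0.679, -0.0, 0.0]
ft_force: [0.1, 0.2, -0.3]
width: 0.0205
```

```bash
python3 - <<'E'
from h import *
import pickle
p,R,s=tool();E={}
for n in ['top','scene']:
    c=imaging.get_calibration(n);pic,d=imaging.camera(n);E[n]=(c,pic,d)
H=np.array([.5802,.1275,.062]);u=np.array([np.cos(np.radians(85.5)),np.sin(np.radians(85.5)),0]);n=np.array([u[1],-u[0],0])
tip=p+R@np.array([.143,.0011,-.02]);print('tip rel hole along,lat,z',(tip-H)@u,(tip-H)@n,(tip-H)[2])
print(p,yawx(R),s['ft_force'],s['time'])
crop(E['top'][1],'e2t',205,180,295,240,8)
crop(E['scene'][1],'e2s',250,200,350,290,7)
E
```

```text
tip rel hole along,lat,z -0.005295430169111808 -0.0009145221732315246 -0.0013166747304311915
[ 0.56649434 -0.02017959  0.04071725] 85.4752412089761 [ 0.13923136  0.17150434 -0.33762333] 9.2
```

View pics/e2t.png

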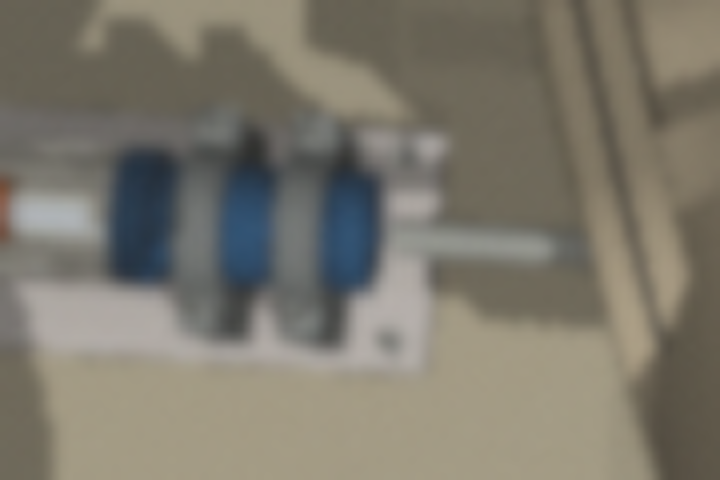

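View pics/e2s.png

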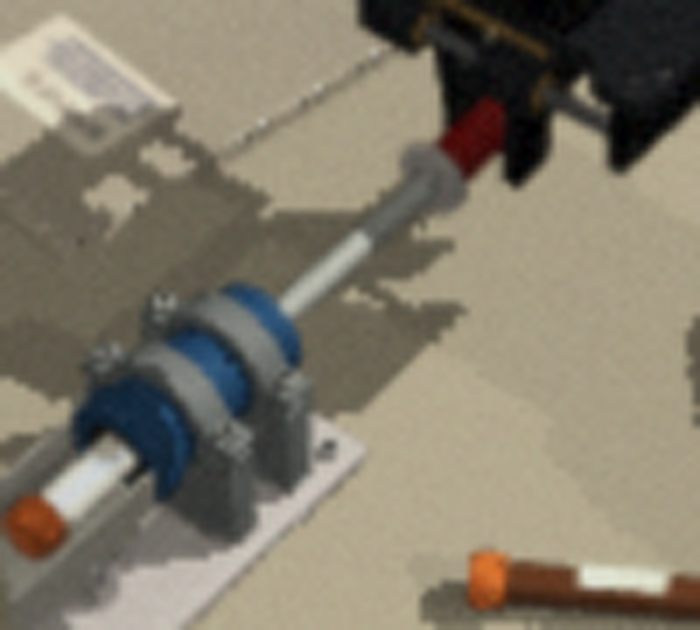

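The top view and the kinematics agree that the tip is about 1 mm towards −x and 1 mm low. I'll correct both and re-read.

Request:
move_arm([
  [0, 0.001, -0.001, 0],
  [0, 0.001, -0.001, 0],
  [0, 0.001, -0.001, 0],
  [0, 0.001, -0.001, 0],
])

```text
time: 9.7
ee_pos: [0.5675, -0.0203, 0.0417]
eef_rot: [0.735, 0.679, -0.0, 0.0]
ft_force: [0.9, 0.1, -1.5]
width: 0.0202
```

```bash
cat >> h.py <<'E'
H=np.array([.5802,.1275,.062]);U=np.array([np.cos(np.radians(85.5)),np.sin(np.radians(85.5)),0]);N=np.array([U[1],-U[0],0])
def tipst():
    p,R,s=tool();t=p+R@np.array([.143,.0011,-.02])-H
    print('tip along,lat,z mm',(np.array([t@U,t@N,t[2]])*1000).round(1),'yaw',round(yawx(R),2),'F along/lat/z',(np.array([s['ft_force']@U,s['ft_force']@N,s['ft_force'][2]])).round(1),'t',s['time'],'w',s['width'])
E
python3 -c "
from h import *
tipst()"
```

```text
tip along,lat,z mm [-5.3  0.1 -0.3] yaw 85.47 F along/lat/z [ 0.1  0.9 -1.5] t 9.7 w 0.02019693764166731
```

Centred. Next I'll go in to about 13 mm, slowly.

Request:
move_arm([
  [0.003, 0, 0, 0],
  [0.006, 0, 0, 0],
  [0.009, 0, 0, 0],
  [0.012, 0, 0, 0],
  [0.015, 0, 0, 0],
  [0.018, 0, 0, 0],
  [0.018, 0, 0, 0],
])

```text
time: 10.4
ee_pos: [0.5689, -0.0015, 0.0418]
eef_rot: [0.734, 0.679, 0.0, -0.0]
ft_force: [-0.7, -0.2, -0.9]
width: 0.0204
```

```bash
python3 -c "
from h import *
tipst()"
```

```text
tip along,lat,z mm [13.5 -0.1 -0.2] yaw 85.52 F along/lat/z [-0.2 -0.7 -0.9] t 10.4 w 0.0204131476908075
```

It went in freely. Now I'll push the tube.

Request:
move_arm([
  [0.003, 0, 0, 0],
  [0.006, 0, 0, 0],
  [0.009, 0, 0, 0],
  [0.012, 0, 0, 0],
  [0.015, 0, 0, 0],
  [0.018, 0, 0, 0],
  [0.021, 0, 0, 0],
  [0.024, 0, 0, 0],
  [0.027, 0, 0, 0],
  [0.03, 0, 0, 0],
])

```text
time: 11.4
ee_pos: [0.571, 0.0242, 0.0414]
eef_rot: [0.735, 0.678, -0.002, 0.001]
ft_force: [-0.7, -9.7, -1.2]
width: 0.0205
```

```bash
python3 -c "
from h import *
tipst()"
```

```text
tip along,lat,z mm [39.4  0.5 -1.2] yaw 85.31 F along/lat/z [-9.7  0.1 -1.2] t 11.4 w 0.020520874616291644
```

The rod is pushing with 9.7 N, centred. I'll continue.

Request:
move_arm([
  [0.003, 0, 0, 0],
  [0.006, 0, 0, 0],
  [0.009, 0, 0, 0],
  [0.012, 0, 0, 0],
  [0.015, 0, 0, 0],
  [0.018, 0, 0, 0],
  [0.021, 0, 0, 0],
  [0.024, 0, 0, 0],
  [0.027, 0, 0, 0],
  [0.03, 0, 0, 0],
])

```text
time: 12.4
ee_pos: [0.5736, 0.0584, 0.0418]
eef_rot: [0.734, 0.679, 0.0, -0.0]
ft_force: [-0.0, 0.2, -0.7]
width: 0.0204
```

```bash
python3 -c "
from h import *
tipst()"
```

```text
tip along,lat,z mm [73.6 -0.1 -0.2] yaw 85.51 F along/lat/z [ 0.2 -0.  -0.7] t 12.4 w 0.02036950193037482
```

Request:
move_arm([
  [0.003, 0, 0, 0],
  [0.006, 0, 0, 0],
  [0.009, 0, 0, 0],
  [0.012, 0, 0, 0],
  [0.015, 0, 0, 0],
  [0.018, 0, 0, 0],
  [0.019, 0, 0, 0],
  [0.019, 0, 0, 0],
])

```text
time: 13.2
ee_pos: [0.5752, 0.0768, 0.0418]
eef_rot: [0.734, 0.679, 0.0, 0.0]
ft_force: [1.0, 0.7, -1.2]
width: 0.0207
```

```bash
python3 - <<'E'
from h import *
tipst()
pic,d=imaging.camera('top');crop(pic,'e3t',150,170,290,240,5.5)
pic,d=imaging.camera('scene');crop(pic,'e3s',230,200,350,300,6)
E
```

```text
tip along,lat,z mm [92.   0.1 -0.2] yaw 85.49 F along/lat/z [ 0.8  0.9 -1.2] t 13.2 w 0.020712146643670274
```

View pics/e3t.png

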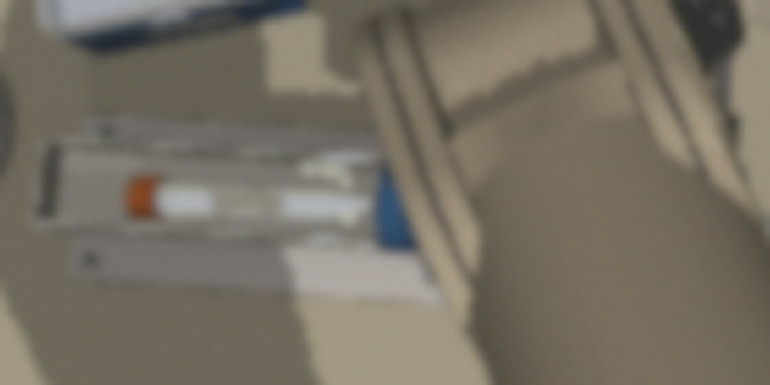

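View pics/e3s.png

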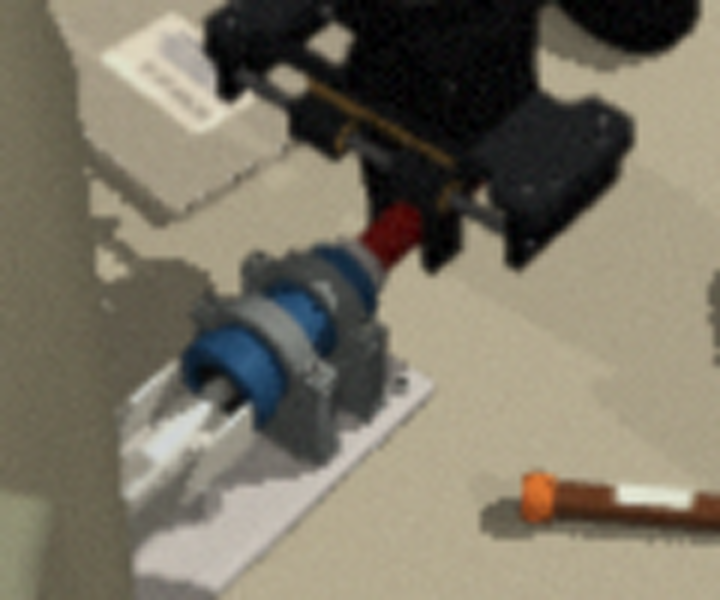

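The tube lies in the channel (cap at crop (142,198)), and the rod tip shows in the mouth. I'll push 2.5 mm more for margin, then draw out.

Request:
move_arm([
  [0.0015, 0, 0, 0],
  [0.0025, 0, 0, 0],
  [0.0025, 0, 0, 0],
  [0.0025, 0, 0, 0],
])

```text
time: 13.7
ee_pos: [0.5753, 0.0791, 0.0417]
eef_rot: [0.734, 0.679, -0.0, 0.0]
ft_force: [-1.1, 0.1, -1.4]
width: 0.0204
```

```bash
python3 -c "
from h import *
tipst()"
```

```text
tip along,lat,z mm [94.4  0.1 -0.3] yaw 85.48 F along/lat/z [ 0.  -1.1 -1.4] t 13.7 w 0.02042051310497439
```

Request:
move_arm([
  [-0.004, 0, 0, 0],
  [-0.01, 0, 0, 0],
  [-0.017, 0, 0, 0],
  [-0.024, 0, 0, 0],
  [-0.031, 0, 0, 0],
  [-0.038, 0, 0, 0],
  [-0.045, 0, 0, 0],
  [-0.052, 0, 0, 0],
  [-0.059, 0, 0, 0],
  [-0.066, 0, 0, 0],
  [-0.073, 0, 0, 0],
  [-0.08, 0, 0, 0],
  [-0.087, 0, 0, 0],
  [-0.094, 0, 0, 0],
  [-0.102, 0, 0, 0],
  [-0.112, 0, 0, 0],
  [-0.125, 0, 0, 0],
  [-0.135, 0, 0, 0],
  [-0.135, 0, 0, 0],
  [-0.135, 0, 0, 0],
])

```text
time: 15.7
ee_pos: [0.5647, -0.0556, 0.0418]
eef_rot: [0.735, 0.678, 0.0, -0.0]
ft_force: [-0.5, 1.0, -1.0]
width: 0.0207
```

```bash
python3 - <<'E'
from h import *
tipst()
pic,d=imaging.camera('top');crop(pic,'e4t',150,170,290,240,5.5)
print(go([.4419,-.3495,.18],25.24), go([.5661,-.038,.18],85.5))
E
```

```text
tip along,lat,z mm [-40.8   0.1  -0.2] yaw 85.44 F along/lat/z [ 1.  -0.5 -1. ] t 15.7 w 0.020730178433411427
[-0.3031, -0.0993, -0.1383, 1.0516] [0.0172, 0.0, -0.1382, -0.0002]
```

View pics/e4t.png

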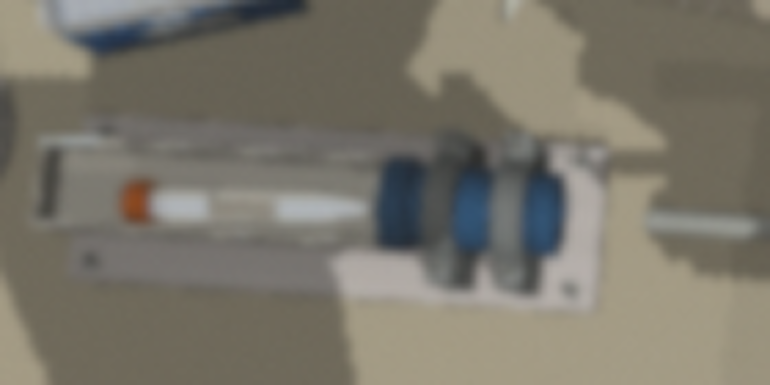

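The tube lies straight in the channel with its cone tip at (370,208) outside the mouth. The rod is free. I'll lift and carry it back.

Request:
move_arm([
  [0, 0, -0.02, 0],
  [0, 0, -0.05, 0],
  [0, 0, -0.08, 0],
  [0, 0, -0.11, 0.0],
  [-0.01, -0.003, -0.135, 0.05],
  [-0.03, -0.01, -0.138, 0.13],
  [-0.055, -0.018, -0.138, 0.21],
  [-0.08, -0.026, -0.138, 0.29],
  [-0.105, -0.034, -0.138, 0.37],
  [-0.13, -0.043, -0.138, 0.45],
  [-0.155, -0.051, -0.138, 0.53],
  [-0.18, -0.059, -0.138, 0.61],
  [-0.205, -0.067, -0.138, 0.69],
  [-0.23, -0.075, -0.138, 0.77],
  [-0.255, -0.083, -0.138, 0.85],
  [-0.275, -0.09, -0.138, 0.93],
  [-0.29, -0.095, -0.138, 1.01],
  [-0.3, -0.098, -0.138, 1.0516],
  [-0.3031, -0.0993, -0.138, 1.0516],
  [-0.3031, -0.0993, -0.138, 1.0516],
])

```text
time: 17.75
ee_pos: [0.4417, -0.35, 0.1796]
eef_rot: [0.976, 0.219, 0.0, -0.0]
ft_force: [-0.7, 0.4, -1.8]
width: 0.0201
```

Request:
move_arm([
  [0, 0, 0, 0],
  [0, 0, 0, 0],
  [0, 0, 0, 0],
])

```text
time: 18.05
ee_pos: [0.4421, -0.3493, 0.1799]
eef_rot: [0.976, 0.219, 0.0, 0.0]
ft_force: [0.0, -0.0, -0.6]
width: 0.0203
```

```bash
python3 - <<'E'
from h import *
import pickle
p,R,s=tool();c=imaging.get_calibration('wrist');pic,d=imaging.camera('wrist')
pickle.dump((c,pic,d,p,R),open('w6.pkl','wb'));save(pic,'w6');print(p,yawx(R),s['time'],s['width'])
print(go([.4419,-.3495,.0375],25.24))
E
```

```text
[ 0.44213974 -0.34928096  0.17986642] 25.298420930819404 18.05 0.02034223733662507
[-0.0002, -0.0, 0.1423, 0.0007]
```

View pics/w6.png

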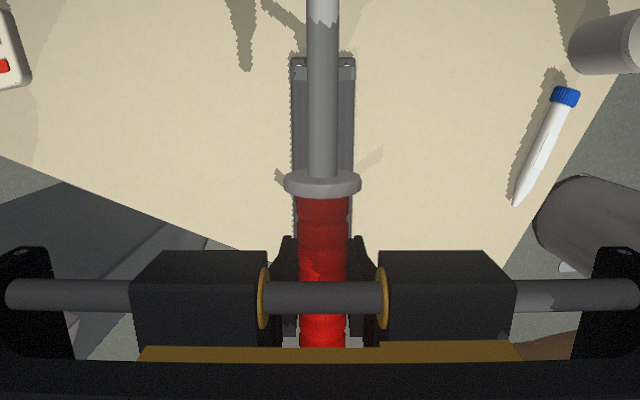

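The guard is at the same pixel (322,184) as after the pick-up, so nothing slipped, and the rest lies straight under the rod. Lowering.

Request:
move_arm([
  [0, 0, 0.03, 0],
  [0, 0, 0.06, 0],
  [0, 0, 0.09, 0],
  [0, 0, 0.11, 0],
  [0, 0, 0.125, 0],
  [0, 0, 0.133, 0],
  [0, 0, 0.139, 0],
  [0, 0, 0.142, 0],
  [0, 0, 0.142, 0],
  [0, 0, 0.142, 0],
])

```text
time: 19.1
ee_pos: [0.4422, -0.3501, 0.0384]
eef_rot: [0.976, 0.218, 0.0, 0.0]
ft_force: [0.4, 0.3, -0.2]
width: 0.0205
```

```bash
python3 - <<'E'
from h import *
p,R,s=tool();print(p,yawx(R),s['ft_force'],s['time'])
E
```

```text
[ 0.44215272 -0.35014785  0.0384409 ] 25.21800498282931 [ 0.44726121  0.30369323 -0.20194209] 19.1
```

Request:
move_arm([
  [0, 0, 0.001, 0],
  [0, 0, 0.002, 0],
  [0, 0, 0.002, 0],
  [0, 0, 0.002, 0],
])

```text
time: 19.5
ee_pos: [0.4418, -0.3499, 0.0358]
eef_rot: [0.976, 0.218, 0.0, 0.0]
ft_force: [-0.5, 0.7, -1.6]
width: 0.0207
```

```bash
python3 - <<'E'
from h import *
p,R,s=tool();print(p,yawx(R),s['ft_force'],s['torque'],s['time'])
E
```

```text
[ 0.441813   -0.34985294  0.03584657] 25.219923138988054 [-0.5321597   0.73681751 -1.59575995] [-0.00340373 -0.02990436  0.00086828] 19.5
```

Request:
move_arm([
  [0, 0, 0.0005, 0],
  [0, 0, 0.0005, 0],
  [0, 0, 0.0005, 0],
  [0, 0, 0.0005, 0],
  [0, 0, 0.0005, 0],
  [0, 0, 0.0005, 0],
  [0, 0, 0.0005, 0],
  [0, 0, 0.0005, 0],
], claw=1)

```text
time: 20.3
ee_pos: [0.4418, -0.3499, 0.0353]
eef_rot: [0.976, 0.218, 0.0, 0.0]
ft_force: [-0.2, -0.7, -0.5]
width: 0.0764
```

Request:
move_arm([
  [0, 0, -0.01, 0],
  [0, 0, -0.025, 0],
  [0, 0, -0.05, 0],
  [0, 0, -0.08, 0],
  [-0.002, 0, -0.11, 0],
  [-0.005, 0, -0.125, 0],
  [-0.007, 0, -0.125, 0],
  [-0.007, 0, -0.125, 0],
])

```text
time: 21.1
ee_pos: [0.4348, -0.353, 0.1598]
eef_rot: [0.976, 0.218, -0.0, -0.0]
ft_force: [-0.8, 0.3, -1.6]
width: 0.0872
```

```bash
python3 - <<'E'
from h import *
p,R,s=tool();c=imaging.get_calibration('wrist');pic,d=imaging.camera('wrist');save(pic,'w7');print(p,yawx(R),s['ft_force'],s['time'],s['width'])
pt,_=imaging.camera('top');save(pt,'top9')
hsv=cv2.cvtColor(pic,cv2.COLOR_RGB2HSV);m=((hsv[...,0]<10)|(hsv[...,0]>170))&(hsv[...,1]>150)&(hsv[...,2]>60)
vs=[v for v in range(100,260) if m[v,290:350].sum()>15];print(vs[0],vs[-1])
X=[]
for v in range(vs[0]+4,vs[-1]-4,5):
    u=np.where(m[v,290:350])[0]+290; X.append(onz(c,(u.min()+u.max())/2,v,.056))
X=np.array(X);f=np.polyfit(X[:,0],X[:,1],1);print('yaw',np.degrees(np.arctan(f[0])))
A=onz(c,321,vs[-1]+1,.06);B=onz(c,321,vs[0],.06);print('rear',A,'guardrear',B,'mid',(A+B)/2)
E
```

```text
[ 0.43482466 -0.35297397  0.15982763] 25.190337949982677 [-0.81022828  0.3321811  -1.61030685] 21.1 0.0871792095871214
138 239
yaw 25.27762060492268
rear [ 0.40434765 -0.36718682  0.06      ] guardrear [ 0.47651516 -0.33329984  0.06      ] mid [ 0.4404314  -0.35024333  0.06      ]
```

View pics/w7.png

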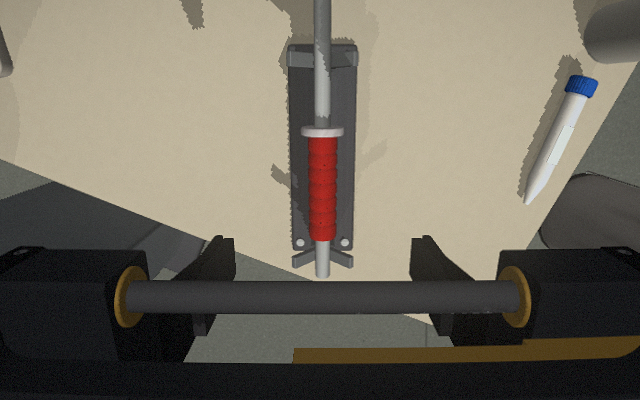

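View pics/top9.png

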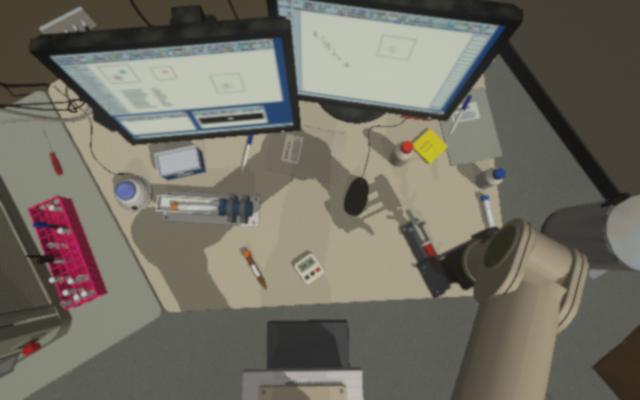

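The rod lies in the rest as before. The guard is at (321,131), the handle rear at (322,240) and the yaw is 25.3°. The timer (308,268), bottle (403,150) and notebook are unmoved, and the tube lies in the channel. I'll hand it in.

```bash
python3 - <<'E'
from h import *
pt,_=imaging.camera('top');crop(pt,'t10',140,180,280,240,5.5)
print(read_state()['time'],r.close_job())
E
```

```text
the job is handed in; nothing more can be done
21.25 None
```

View pics/t10.png

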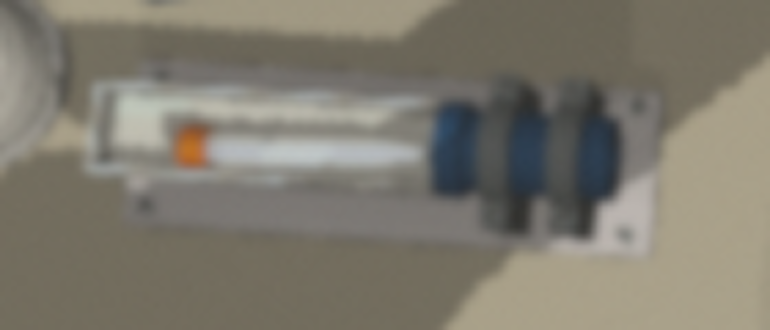

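The tube is out of the adapter and lies in the catch channel, and the rod is back in its V-rest. I handed the job in at 21.3 s of the 48 s allowed; the hand-in reports no verdict.

**Push:** I put the rod through the knock-out hole and pushed to about 94 mm in. The highest force I read was about 10 N, in the rubber pads. The gripper stayed on the rod handle and never came near the tube.

**Last checks:**
- **Tube:** it lies straight in the channel, with its cone tip clear of the mouth by about 9 mm. That figure is worked out from how far the rod went in, not measured directly.
- **Rod:** the handle middle is within about 2 mm of where it lay, and its yaw is 25.3° as before.
- **Bystanders:** the timer, the red-capped bottle and the notebook stand at the same pixels in the top picture as at the start.
- **Gripper:** it is open and clear of everything.

**Disagreements:** the camera measurements differed by 1–2 mm in height, so I set the rod's height for the hole between them. Before entry the rod was also about 1 mm off sideways and low, which I corrected. No check failed.

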